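# Swing the thermometer holder over the mug and fit its probe

### The arm

A 6-joint arm with a two-finger parallel gripper is mounted at the origin on a cart in front of the work surface, level with it; the furniture and walls round the work are solid. World frame = base frame: x ahead of the robot, y to its left, z up, the work surface at z = 0. Lengths are in mm, angles in rad, forces in N, time in s.
With the tool pointing down it reaches from about 350 to 975 mm from the base axis. Payload 7.1 kg.
Tool frame: the origin (TCP) lies at the very end of the fingers, on their centre line; the grasp point (between the pads) lies 19 mm behind it; z points along the fingers, y is the direction in which the jaws open and shut (so a half turn about z gives the same grasp; the last joint's range is limited). The gripper opens to 88 mm and grips with 3 to 60 N. Pads are 20 mm wide; open, the fingers measure 115 mm over their backs; the gripper's body (75 mm by 178 mm) begins 61 mm behind the grasp point.
Start: joints at [-1.208, 0.423, 1.63, -0, 1.089, -0.019], TCP at [232.886, -579.973, 222.675] pointing down, gripper open.
Joint ranges: [-3, 3], [-0.9, 2.11], [0.09, 2.58], [-1.31, 4.45], [0.11, 2.69], [-2.54, 2.54]. Speed limits (rad/s): [2.39, 2.39, 3.01, 3.14, 3.14, 3.14].

### API

Orientations are given as a rotation vector (axis times angle).
In Python, from workcell import * gives the robot as it stands.
- The arm moves only by the tool play_rows, never from a script. Its argument "plan" is text: rows parted by semicolons, each of 7 numbers parted by spaces: the finger opening in cm, from 0 to 8.78, then the shift along the tool's x, y, z in cm, then the turn, a rotation vector about the tool's x, y, z in degrees. A call has 1 to 20 rows; each row shifts and turns the commanded pose from where the row before left it, along the tool's axes as they then stand; what a row does not reach is not made up. A row lasts 1/8 s, in which the tool goes at most 62.5 mm and 10.7 degrees, less where a joint would pass 70% of its speed; a pose out of reach is approached as far as the arm can. A call is refused whole if a number of a shift passes 6.25 or a number of a turn 10.7, either way. A call with a gripper value outside its range is refused whole. The fingers move at their own pace and stop on an object; the grip force is fixed at half the most. Time passes only in rows, so rows that do not move let the fingers close. It gives the time, the measured TCP pose, the force and the opening at its end, in the units of the state.
- get_obs(): the state, without advancing time (a new reading comes with each control period).
- get_image(name): name is "scene" or "top" or "wrist"; returns a dict with "pixels" (420x560x3 uint8, red, green, blue), "range_z" (420x560 float32, mm along the optical axis (not along the pixel's ray), 0 where there is no reading), "fx", "fy", "cx", "cy" (pixels), "eye" and "attitude" of the camera in the world. Camera axes: x right, y down, z forward; pixel columns grow to the right and rows downward; lengths in mm; the calibration is good to about 2 mm. A picture is of the moment at which its call begins.
- close_job(): hands the job in, once; it reports no verdict.
The state is a dict: "t": time; "qpos": joint angles; "qvel": joint speeds; "joint_torque": joint torques, N m; "ee_pos": TCP position; "orientation": TCP orientation; "ft_force": force on the tool from outside, world axes, zero at the start; "moment": the same for the moment, N m; "width": finger opening in mm.
Only numpy, scipy, OpenCV 4.12 (cv2) and the standard library are available. Lean on these libraries where they do the work, as an engineer would, in place of code of your own. Each camera call takes 0.05 s, during which the arm holds its last target. There are 200 camera calls.

### The job

Set up the thermometer for the mug: take the stiff two-jointed arm by its upright handle and swing it round until the opening at its end is over the middle of the mug, and let go so that it stays there. Then take the thermometer probe from its stand and lower it through that opening until its collar rests on the holder and its tip hangs inside the mug. Leave the mug and the other things on the worktop (the two jars, the salt shaker) standing where they are; nothing may be pushed about by the arm.

Things in the scene. Friction and masses are not known exactly. Their poses are not given: they have to be found in the camera images.
- boom_base: Fixed foot and column of the jointed arm: dark round foot 96 mm wide, 15 mm high, steel column 22 mm wide to 118 mm height. Origin: centre of the foot's underside, on the column's (shoulder's) vertical axis. It is never turned: its axes are the world's.
- boom_inner (a joint): Stiff shoulder hinge about the column (friction about 0.5 N m), range -2.2 to 2.2 rad. At 0 the inner bar points to -x (to the robot); positive turns anticlockwise seen from above (towards -y, the robot's right). Inner bar: 140 mm from shoulder axis to elbow axis, 18 mm wide (36 mm at the joints), 118 to 134 mm above the worktop, caps to 140 mm.
- boom_outer (a joint): Stiff elbow hinge (friction about 0.4 N m), range -2.5 to 2.5 rad; 0: outer bar in line with the inner; positive anticlockwise from above. Outer bar: below the inner, 99 to 116 mm up, 18 mm wide (32 at the elbow); handle 145 mm and opening 200 mm from the elbow axis. It passes over mug and shaker but not over the jars or the probe.
- elbow (a point): Point on the elbow axis, 114 mm above the worktop.
- handle (a point): Top centre of the upright round black handle on the outer bar: 18 mm diameter, from 120 to 188 mm above the worktop; a sleeve that spins freely about its own axis, so it can be held at any yaw and led along while the bar turns under it. It is 55 mm from the holder's opening, towards the elbow.
- holder (a point): Centre of the upper mouth of the opening in the holder at the end of the outer bar, 114 mm above the worktop: a black square block 46 x 46 mm, 14 mm thick, with a vertical through hole 12 mm in diameter, bevelled. The point's x axis points along the outer bar towards the elbow.
- mug: Pale green stoneware mug with a handle, standing upright: cup 82 mm wide, 74 mm high, wall about 5 mm; origin on the worktop; the cup's axis is 13.5 mm from the origin along its own +y, and the ear reaches to 55 mm along its -y.
- mug_mouth (a point): Centre of the mug's mouth, on the cup's axis at rim height, 74 mm.
- probe: Thermometer probe, 138 mm long, standing in its stand: thin steel spike 6.6 mm in diameter reaching 82 mm down from the collar, pointed; black collar 32 mm wide, 5 mm thick; above it a white round grip 25 mm in diameter, up to 56 mm above the collar's underside. Origin: on the axis at the collar's underside; z up along the axis.
- probe_tip (a point): Point of the probe's spike, 82 mm below its origin.
- probe_stand: Fixed parking stand of the probe: round black foot 68 mm wide and an upright steel tube 26 mm wide, 92 mm high, inner diameter 16 mm; the probe's collar rests on its rim. Origin: centre of its underside.
- jar_a: One of two alike tall glass storage jars: jar with a red screw lid, 81 mm wide, 145 mm high, about 0.66 kg; origin at the centre of its underside. Bystander.
- jar_b: The other tall jar with a red screw lid, 81 mm wide, 145 mm high, about 0.66 kg; origin at the centre of its underside. Bystander.
- mill: Small salt shaker with grey cap and glass body, on the front strip near the probe's stand, 44 mm wide, 90 mm high; origin at the centre of its underside. Bystander.

How it is judged:
By the outcome, as a careful person would: the job done as asked, in the order asked, and still so for the second after the job is handed in, with the robot touching nothing.
It also fails if it takes over 58 s, if anything falls off the work surface, if the arm or the gripper's body presses on something with over 40 N, if the wrist force passes 120 N, or if a joint passes its speed limit or range.

## Working session

There is one attempt and no reset: what is moved stays moved. The work goes in short steps, Python scripts to look and compute and a tool call to move; the robot and the scene stay as the last step left them, time stands still between calls to the robot, and variables do not carry over. Pictures are saved under pics/ and viewed, about 8 in all and at most 12, crops included, and the job is handed in when it is done.

Besides the shell and the picture viewer there is one more tool, called after "Emit:" as a command line: name --argument value ..., lists and objects as JSON in quotes. play_rows: Moves the arm, as the interface text tells. Its arguments: {"type":"object","properties":{"plan":{"type":"string"}},"required":["plan"]}

```bash
mkdir -p pics; cat > h.py <<'E'
from workcell import *
import numpy as np, cv2
from scipy.spatial.transform import Rotation as R
def Rm(a):
    a=np.array(a,float)
    return a if a.shape==(3,3) else (R.from_rotvec(a).as_matrix() if a.size==3 else R.from_quat(a).as_matrix())
def cloud(im):
    z=im["range_z"]; v,u=np.mgrid[:z.shape[0],:z.shape[1]]
    P=np.stack([(u-im["cx"])/im["fx"]*z,(v-im["cy"])/im["fy"]*z,z],-1)
    P=P@Rm(im["attitude"]).T+np.array(im["eye"]); P[z<=0]=np.nan
    return P
def save(im,n): cv2.imwrite("pics/"+n,im["pixels"][...,::-1])
E
python3 - <<'E'
from h import *
o=get_obs(); print(o["ee_pos"],o["orientation"],o["width"],o["t"])
for n in("top","scene"):
    im=get_image(n); save(im,n+"1.png"); np.save(n+"1.npy",cloud(im)); print(n,im["eye"],im["attitude"],im["fx"],im["cx"],im["cy"])
E
```

```text
[ 232.69598804 -579.48211175  221.90501102] [-3.08307110e+00 -5.95764172e-01  4.50661070e-04] 87.51610841556351 0.0
top [ 420.05315447  116.67637806 1187.40827447] [-2.14684611  2.20193193 -0.08550076] 437.04900401728213 283.65530400031435 214.7383531259076
scene [-108.27087505  683.43236766  690.67260305] [-1.04826227  2.23955363 -1.20939118] 434.0367159183401 282.42519321251046 208.6603655851695
```

View pics/top1.png

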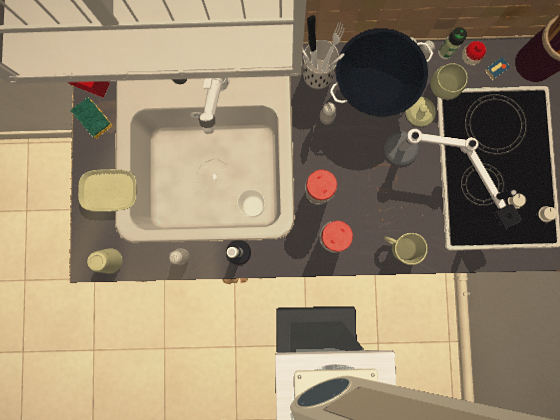

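View pics/scene1.png

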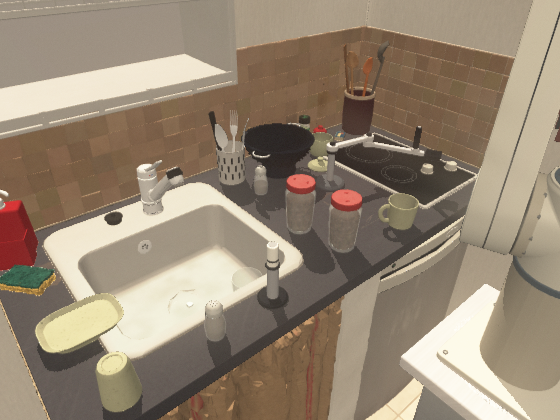

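The top view shows the shoulder at about (415,135), elbow (472,144), holder (509,216), mug (410,249), jars (321,184) and (336,236), probe (237,252) and shaker (178,256). Next I measure these.

```bash
python3 - <<'E'
from h import *
P=np.load("top1.npy"); img=cv2.imread("pics/top1.png")
def blob(n,u,v,r,z0,z1):
    Q=P[v-r:v+r,u-r:u+r].reshape(-1,3); Q=Q[(Q[:,2]>z0)&(Q[:,2]<z1)]
    (c,rad)=cv2.minEnclosingCircle(Q[:,:2].astype(np.float32)); print(n,len(Q),"circ",np.round(c,1),round(rad,1),"med",np.round(np.median(Q,0),1),"zmax",Q[:,2].max().round(1))
blob("jarA",321,184,22,135,160); blob("jarB",336,236,22,135,160)
blob("mugrim",410,249,24,66,82); blob("probe grip",237,252,16,125,160);blob("collar",237,252,16,85,105);blob("mill",178,256,14,80,100)
blob("shoulder",415,135,9,130,150); blob("elbow",472,144,9,130,150); blob("holder",509,216,16,105,122); blob("handle",500,200,14,175,200)
blob("handle2",500,200,14,125,200)
print(np.nanmedian(P[260:270,300:400,2]))
c=img[120:270,390:550]; cv2.imwrite("pics/c1.png",cv2.resize(c,None,fx=4.5,fy=4,interpolation=2) if 0 else cv2.resize(c,None,fx=4,fy=4,interpolation=cv2.INTER_CUBIC))
for v,u in((200,500),(202,498),(216,509),(212,505),(204,503),(206,501),(199,517)): print(u,v,P[v,u].round())
E
```

```text
jarA 722 circ [581.9  30.9] 37.1 med [581.   30.6 144.7] zmax 151.2
jarB 742 circ [456.6  -3.1] 37.0 med [456.1  -2.6 144.7] zmax 151.7
mugrim 197 circ [ 425.8 -187.7] 50.4 med [ 426.7 -199.9   71.3] zmax 77.7
probe grip 92 circ [424.7 249. ] 12.1 med [424.7 247.5 147. ] zmax 152.1
collar 33 circ [424.9 249.3] 15.5 med [425.7 241.1  95.3] zmax 100.7
mill 115 circ [415.5 399.4] 16.6 med [415.  400.4  85.9] zmax 92.3
shoulder 166 circ [ 695.2 -204.4] 20.5 med [ 696.4 -202.7  134.4] zmax 144.2
elbow 145 circ [ 675.8 -337.8] 18.5 med [ 673.3 -337.2  134.2] zmax 142.1
holder 440 circ [ 504.9 -424.4] 39.9 med [ 499.1 -423.3  113.4] zmax 121.5
handle 48 circ [ 543.8 -402.2] 8.4 med [ 544.1 -399.8  186.2] zmax 191.0
handle2 126 circ [ 544.  -402.4] 8.6 med [ 543.2 -398.5  165.7] zmax 191.0
-0.4433781725706467
500 200 [ 534. -408.  119.]
498 202 [ 530. -406.  113.]
509 216 [ 496. -437.  101.]
505 212 [ 505. -421.  114.]
503 204 [ 525. -417.  115.]
501 206 [ 520. -413.  113.]
517 199 [ 545. -498.   29.]
```

View pics/c1.png

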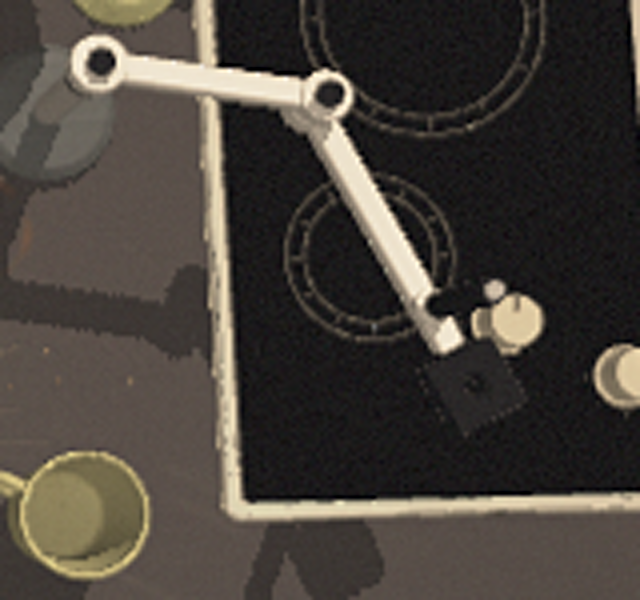

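The crop shows the shoulder cap at (100,62), elbow cap (328,94), holder hole (475,382) and mug rim centre (86,514), all in 4x crop pixels. I compute positions from these rays and the handle's target.

```bash
cat >> h.py <<'E'
def ray(im,u,v,z):
    d=Rm(im["attitude"])@np.array([(u-im["cx"])/im["fx"],(v-im["cy"])/im["fy"],1]); e=np.array(im["eye"])
    return e+d*(z-e[2])/d[2]
def ik(S,T,L1=140,L2=200):   # elbow on -y side
    d=T-S; r=np.hypot(*d); a=(L1**2-L2**2+r*r)/(2*r); h=np.sqrt(L1**2-a*a); u=d/r
    c=[S+a*u+s*h*np.array([-u[1],u[0]]) for s in(1,-1)]
    return min(c,key=lambda e:e[1])
def rel(p,o=None):  # shift in tool axes (cm) to world p
    o=o or get_obs(); return np.round(Rm(o["orientation"]).T@(np.array(p)-o["ee_pos"])/10,2)
E
python3 - <<'E'
from h import *
im=get_image("top")
f=lambda x,y,z: ray(im,390+x/4-.4,120+y/4-.4,z)
S=f(100,62,140);E=f(328,94,140);H=f(475,382,114);M=f(86,514,74)
print(S,E,H,M,np.linalg.norm(S-E),np.linalg.norm(E[:2]-H[:2]))
for S2 in (S[:2],):
  e=ik(S2,M[:2]); print("elbow",e,"handle",M[:2]+(e-M[:2])*55/200)
o=get_obs(); print(rel([544,-402.3,222],o),Rm(o["orientation"]).round(3))
E
```

```text
[ 696.31804341 -201.33558796  140.        ] [ 672.75894823 -338.53748065  140.        ] [ 496.91663644 -428.65976222  114.        ] [ 422.25990683 -197.79975862   74.        ] 139.2098786907239 197.59186281541778
elbow [ 595.23486096 -298.19729466] handle [ 469.82801921 -225.40908103]
[ 3.549e+01 -4.860e+00  1.000e-02] [[ 0.928  0.373 -0.   ]
 [ 0.373 -0.928  0.001]
 [ 0.    -0.001 -1.   ]]
```

Emit:
play_rows --plan "8.7 2.5 -0.35 0 0 0 0;8.7 4.5 -0.6 0 0 0 0;8.7 4.5 -0.6 0 0 0 0;8.7 4.5 -0.6 0 0 0 0;8.7 4.5 -0.6 0 0 0 0;8.7 4.5 -0.6 0 0 0 0;8.7 4.5 -0.6 0 0 0 0;8.7 4 -0.6 0 0 0 0;8.7 2 -0.3 0 0 0 0;8.7 0 0 0 0 0 0;8.7 0 0 0 0 0 0"

```text
t: 1.52
ee_pos: [543.1, -403.3, 222.5]
orientation: [-3.084, -0.595, 0.001]
ft_force: [-0.7, -0.3, 0.7]
width: 87.0
```

```bash
python3 - <<'E'
from h import *
im=get_image("wrist"); save(im,"w1.png"); P=cloud(im); o=get_obs()
Q=P.reshape(-1,3); Q=Q[(Q[:,2]>165)&(Q[:,2]<195)&(np.hypot(Q[:,0]-544,Q[:,1]+402)<22)]
print(o["ee_pos"],im["eye"],len(Q)); 
if len(Q): print(cv2.minEnclosingCircle(Q[:,:2].astype(np.float32)),np.median(Q,0))
print(rel([544,-402,146],o))
E
```

```text
[ 542.98275314 -403.52793686  222.5927459 ] [ 615.37292359 -374.06403705  384.25110234] 868
((544.74072265625, -403.1033630371094), 9.06411075592041) [ 547.8637206  -402.03700635  187.10148714]
[ 0.16 -0.1   7.66]
```

View pics/w1.png

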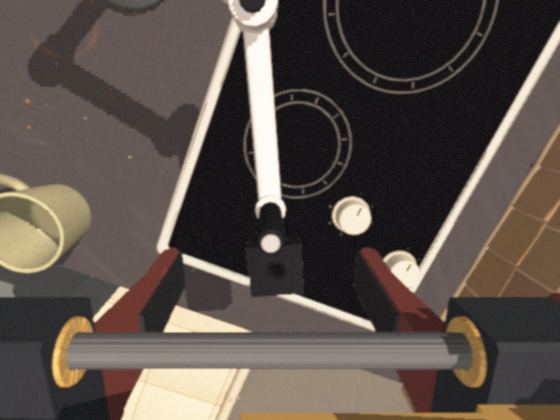

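The handle (270,242) sits centred between the fingers, and the wrist measurement gives (544.7,-403.1). I descend and close.

Emit:
play_rows --plan "8.7 0.1 0 2.5 0 0 0;8.7 0 0 2.5 0 0 0;8.7 0 0 2.5 0 0 0;8.7 0 0 0 0 0 0;1 0 0 0 0 0 0;1 0 0 0 0 0 0;1 0 0 0 0 0 0;1 0 0 0 0 0 0;1 0 0 0 0 0 0;1 0 0 0 0 0 0;1 0 0 0 0 0 0;1 0 0 0 0 0 0"

```text
t: 3.08
ee_pos: [545.2, -402.5, 147.6]
orientation: [3.084, 0.596, -0.0]
ft_force: [-1.3, -1.2, -0.5]
width: 17.6
```

```bash
python3 - <<'E'
from h import *
o=get_obs(); print(o["ee_pos"],o["ft_force"],o["width"],rel([470,-225.4,o["ee_pos"][2]],o))
E
```

```text
[ 545.18805419 -402.49593369  147.63315414] [-1.28275622 -1.18083319 -0.48887742] 17.619452021402957 [-3.800e-01 -1.924e+01 -1.000e-02]
```

Emit:
play_rows --plan "1 0 -0.4 0 0 0 0;1 0 -0.8 0 0 0 0;1 0 -1.1 0 0 0 0;1 0 -1.1 0 0 0 0;1 0 -1.1 0 0 0 0;1 0 -1.1 0 0 0 0;1 -0.1 -1.1 0 0 0 0;1 0 -1.1 0 0 0 0;1 0 -1.1 0 0 0 0;1 -0.1 -1.1 0 0 0 0;1 0 -1.1 0 0 0 0;1 -0.1 -1.1 0 0 0 0;1 0 -1.1 0 0 0 0;1 -0.1 -1.1 0 0 0 0;1 0 -1.1 0 0 0 0;1 0 -1.1 0 0 0 0;1 0 -1.1 0 0 0 0;1 0 -0.6 0 0 0 0;1 0 0 0 0 0 0;1 0 0 0 0 0 0"

```text
t: 5.58
ee_pos: [474.0, -233.2, 147.7]
orientation: [-3.084, -0.596, -0.003]
ft_force: [5.5, 1.6, -4.9]
width: 17.7
```

```bash
python3 - <<'E'
from h import *
o=get_obs(); print(o["ee_pos"],o["ft_force"],o["width"],rel([470,-225.4,o["ee_pos"][2]],o))
im=get_image("wrist"); P=cloud(im); np.save("w2.npy",P); save(im,"w2.png")
im=get_image("top"); save(im,"t2.png")
c=cv2.imread("pics/t2.png")[120:270,370:510]; cv2.imwrite("pics/t2c.png",cv2.resize(c,None,fx=4,fy=4,interpolation=2))
a=cv2.imread("pics/w2.png"); b=cv2.imread("pics/t2c.png"); b=cv2.resize(b,(392,420)); cv2.imwrite("pics/m2.png",cv2.resize(np.hstack([a[:,150:500],b]),None,fx=1,fy=1))
E
```

```text
[ 474.0100943  -233.21879263  147.68757007] [ 5.49348001  1.57108314 -4.93691155] 17.672390145998904 [-0.08 -0.87 -0.  ]
```

View pics/m2.png

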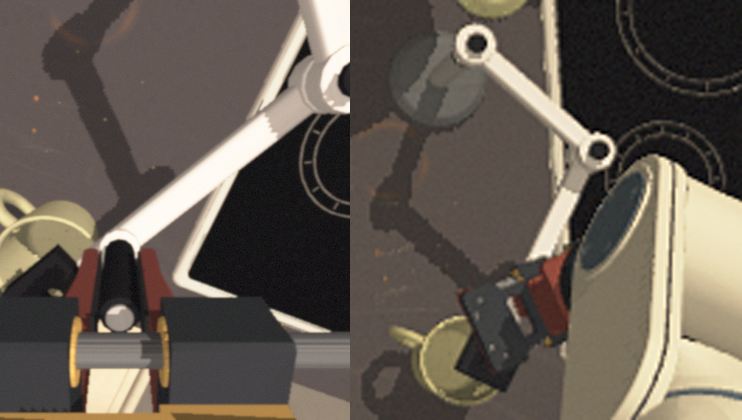

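The holder is over the mug, about 8 mm short. I finish the swing, release and rise.

Emit:
play_rows --plan "1 0 -0.4 0 0 0 0;1 -0.1 -0.4 0 0 0 0;1 0 0 0 0 0 0;1 0 0 0 0 0 0;8.7 0 0 0 0 0 0;8.7 0 0 0 0 0 0;8.7 0 0 0 0 0 0;8.7 0 0 0 0 0 0;8.7 0 0 0 0 0 0;8.7 0 0 -2.5 0 0 0;8.7 0 0 -2.5 0 0 0;8.7 0 0 -2.5 0 0 0;8.7 0 0 -2 0 0 0;8.7 0 0 0 0 0 0"

```text
t: 7.42
ee_pos: [470.2, -227.4, 244.0]
orientation: [3.083, 0.596, 0.004]
ft_force: [0.7, -0.2, -0.1]
width: 87.0
```

```bash
python3 - <<'E'
from h import *
o=get_obs(); print(o["ee_pos"],o["orientation"],o["width"])
im=get_image("wrist"); P=cloud(im); np.save("w3.npy",P); save(im,"w3.png"); np.save("w3m.npy",im,allow_pickle=True)
Q=P.reshape(-1,3); Q=Q[(Q[:,2]>165)&(Q[:,2]<195)&(np.hypot(Q[:,0]-470,Q[:,1]+225)<22)]
print(len(Q)); print(cv2.minEnclosingCircle(Q[:,:2].astype(np.float32)))
E
```

```text
[ 470.21116621 -227.38928493  244.01396389] [3.08260614 0.59563091 0.00393807] 86.98827114998141
707
((469.6160583496094, -226.5987548828125), 9.016494750976562)
```

View pics/w3.png

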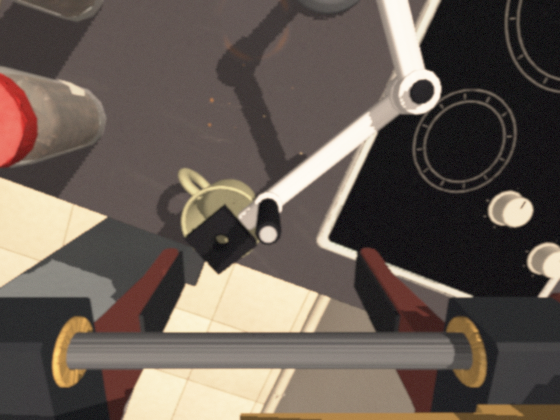

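The hole is at (222,239), and the far part of the mug rim is visible around (185-250,190-220). I measure both.

```bash
python3 - <<'E'
from h import *
from scipy.optimize import least_squares
im=np.load("w3m.npy",allow_pickle=True).item(); P=np.load("w3.npy")
print("hole",ray(im,222,239,114)); 
E=ray(im,420,91,140); print("elbow",E)
h=np.array([469.6,-226.6]); print("holder from handle/elbow",h+(h-E[:2])*55/145)
D=P[215:265,190:255].reshape(-1,3); D=D[(D[:,2]>108)&(D[:,2]<120)]; print("block",D.shape,cv2.minAreaRect(D[:,:2].astype(np.float32)))
Q=P.reshape(-1,3); Q=Q[(Q[:,2]>68)&(Q[:,2]<80)]; r=np.hypot(Q[:,0]-422,Q[:,1]+198); Q=Q[(r>33)&(r<46)]
s=least_squares(lambda c:np.hypot(Q[:,0]-c[0],Q[:,1]-c[1])-39,[422,-198],loss="soft_l1"); print("wrist mug",len(Q),s.x)
P=np.load("top1.npy");Q=P.reshape(-1,3); Q=Q[(Q[:,2]>69)&(Q[:,2]<80)]; r=np.hypot(Q[:,0]-422,Q[:,1]+198); Q=Q[(r>30)&(r<46)]
s=least_squares(lambda c:np.hypot(Q[:,0]-c[0],Q[:,1]-c[1])-39,[422,-198],loss="soft_l1"); print("top mug",len(Q),s.x)
im=get_image("top"); save(im,"t3.png"); np.save("t3.npy",cloud(im))
c=cv2.imread("pics/t3.png")[210:280,370:460]; cv2.imwrite("pics/t3c.png",cv2.resize(c,None,fx=6,fy=6,interpolation=2))
E
```

```text
hole [ 424.58989638 -200.11531353  114.        ]
elbow [ 595.19294786 -294.27010627  140.        ]
holder from handle/elbow [ 421.96129564 -200.93202866]
block (2407, 3) ((423.5758056640625, -200.3329620361328), (47.24989318847656, 57.739784240722656), 21.56795883178711)
wrist mug 491 [ 422.4663635  -195.70399304]
top mug 149 [ 422.54523674 -196.76733608]
```

```bash
python3 - <<'E'
from h import *
print(rel([424.8,249,205]))
E
```

```text
[ 13.62 -45.8    3.73]
```

Emit:
play_rows --plan "8.7 0.6 -2 0 0 0 0;8.7 1.2 -4 0 0 0 0;8.7 1.2 -4 0 0 0 0;8.7 1.2 -4 0 0 0 0;8.7 1.2 -4 0 0 0 0;8.7 1.2 -4 0 0 0 0;8.7 1.2 -4 0 0 0 0;8.7 1.2 -4 0 0 0 0;8.7 1.2 -4 0.5 0 0 0;8.7 1.2 -4 1 0 0 0;8.7 1.2 -4 1 0 0 0;8.7 0.7 -2.5 1 0 0 0;8.7 0.3 -1.3 0.2 0 0 0;8.7 0 0 0 0 0 0;8.7 0 0 0 0 0 0"

```text
t: 9.4
ee_pos: [424.9, 248.2, 205.9]
orientation: [3.084, 0.595, 0.0]
ft_force: [0.5, -0.2, -0.1]
width: 87.0
```

```bash
python3 - <<'E'
from h import *
o=get_obs(); print(o["t"],o["ee_pos"],o["orientation"])
im=get_image("wrist"); P=cloud(im); save(im,"w4.png")
Q=P.reshape(-1,3); Q=Q[(Q[:,2]>110)&(Q[:,2]<155)&(np.hypot(Q[:,0]-425,Q[:,1]-249)<25)]
T=Q[Q[:,2]>144]; c=cv2.minEnclosingCircle(T[:,:2].astype(np.float32)); print(len(Q),c,cv2.minEnclosingCircle(Q[:,:2].astype(np.float32)),T[:,2].max())
print(rel([c[0][0],c[0][1],113],o))
E
```

```text
9.4 [424.86661578 248.17778784 205.85934835] [3.08448312e+00 5.95427979e-01 6.08376021e-05]
1421 ((424.9298400878906, 251.75985717773438), 12.308775901794434) ((425.3785705566406, 251.87350463867188), 12.59064769744873) 150.394189498875
[ 0.14 -0.33  9.29]
```

View pics/w4.png

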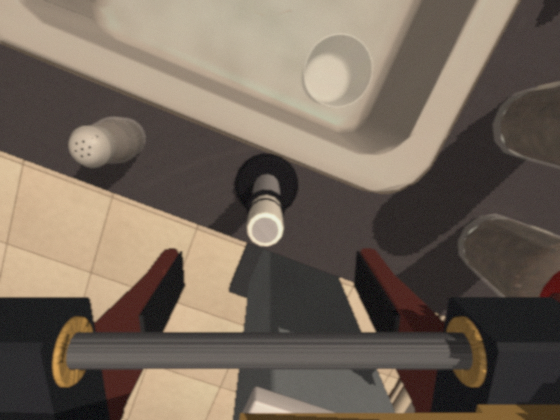

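The probe grip top is at (265,229), between the fingers, and the wrist measurement gives (425,251.8). I descend and grip.

Emit:
play_rows --plan "8.7 0.1 -0.3 2.5 0 0 0;8.7 0 0 2.5 0 0 0;8.7 0 0 2.5 0 0 0;8.7 0 0 1.7 0 0 0;8.7 0 0 0 0 0 0;1.5 0 0 0 0 0 0;1.5 0 0 0 0 0 0;1.5 0 0 0 0 0 0;1.5 0 0 0 0 0 0;1.5 0 0 0 0 0 0;1.5 0 0 0 0 0 0;1.5 0 0 0 0 0 0;1.5 0 0 0 0 0 0;1.5 0 0 0 0 0 0"

```text
t: 11.2
ee_pos: [424.7, 251.9, 113.6]
orientation: [-3.085, -0.596, 0.0]
ft_force: [0.1, -0.2, 1.3]
width: 24.9
```

Emit:
play_rows --plan "1.5 0 0 -1 0 0 0;1.5 0 0 -2 0 0 0;1.5 0 0 -2.5 0 0 0;1.5 0 0 -2.5 0 0 0;1.5 0 0 -2.5 0 0 0;1.5 0 0 -2.5 0 0 0;1.5 0 0 -2.5 0 0 0;1.5 0 0 -1.5 0 0 0;1.5 0 0 0 0 0 0;1.5 0 0 0 0 0 0"

```text
t: 12.45
ee_pos: [424.2, 251.6, 282.9]
orientation: [3.084, 0.596, -0.002]
ft_force: [0.1, -0.0, -0.4]
width: 24.7
```

```bash
python3 - <<'E'
from h import *
o=get_obs(); print(o["t"],o["ee_pos"],o["ft_force"],o["width"],rel([424,-200.3,o["ee_pos"][2]],o))
im=get_image("scene"); P=cloud(im); save(im,"s5.png"); np.save("s5m.npy",im,allow_pickle=True)
u,v=None,None
p=np.array(o["ee_pos"]); d=Rm(im["attitude"]).T@(p-np.array(im["eye"])); u=im["fx"]*d[0]/d[2]+im["cx"]; v=im["fy"]*d[1]/d[2]+im["cy"]; print(u,v)
u=int(u);v=int(v)
c=cv2.imread("pics/s5.png")[max(v-60,0):v+110,u-75:u+75]; cv2.imwrite("pics/s5c.png",cv2.resize(c,None,fx=3.5,fy=3.5,interpolation=2))
E
```

```text
12.45 [424.24549449 251.61953037 282.8690811 ] [ 0.07247879 -0.01332657 -0.42564239] 24.727854061316666 [-1.686e+01  4.193e+01  3.000e-02]
271.4853954854513 186.7793709577183
```

View pics/s5c.png

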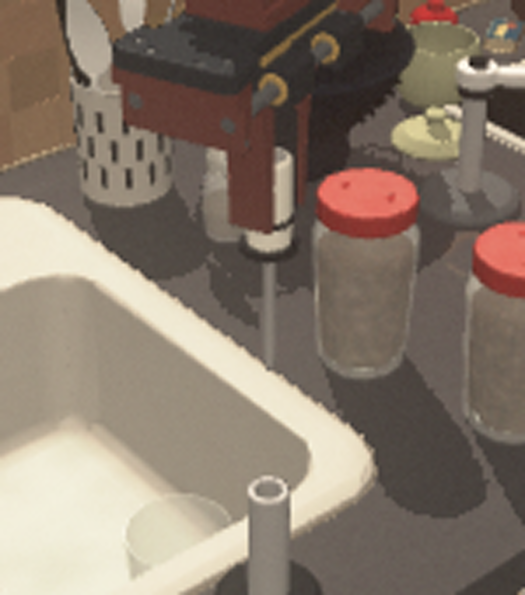

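The probe is held, with the spike hanging straight down from the collar. I carry it over to the holder.

Emit:
play_rows --plan "1.5 -0.8 2 0 0 0 0;1.5 -1.4 3.5 0 0 0 0;1.5 -1.4 3.5 0 0 0 0;1.5 -1.4 3.5 0 0 0 0;1.5 -1.4 3.5 0 0 0 0;1.5 -1.4 3.5 0 0 0 0;1.5 -1.4 3.5 0 0 0 0;1.5 -1.4 3.5 0 0 0 0;1.5 -1.4 3.5 0 0 0 0;1.5 -1.4 3.5 0 0 0 0;1.5 -1.4 3.5 0 0 0 0;1.5 -1.1 2.5 0 0 0 0;1.5 -0.6 1.3 0 0 0 0;1.5 -0.4 0.6 0 0 0 0;1.5 0 0 0 0 0 0;1.5 0 0 0 0 0 0"

```text
t: 14.5
ee_pos: [422.2, -194.5, 283.6]
orientation: [-3.084, -0.597, 0.0]
ft_force: [-0.2, -0.2, -0.7]
width: 24.3
```

```bash
python3 - <<'E'
from h import *
o=get_obs(); print(o["t"],o["ee_pos"],o["orientation"],o["ft_force"],o["width"])
im=get_image("wrist"); P=cloud(im); save(im,"w6.png"); np.save("w6.npy",P); np.save("w6m.npy",im,allow_pickle=True)
im=get_image("scene"); save(im,"s6.png"); np.save("s6m.npy",im,allow_pickle=True)
a=cv2.imread("pics/w6.png")[170:350,170:370]; 
p=np.array([424,-200,150]); d=Rm(im["attitude"]).T@(p-np.array(im["eye"])); u=int(im["fx"]*d[0]/d[2]+im["cx"]); v=int(im["fy"]*d[1]/d[2]+im["cy"]); print(u,v)
b=cv2.imread("pics/s6.png")[v-45:v+45,u-45:u+45]
cv2.imwrite("pics/m6.png",np.hstack([cv2.resize(a,(400,360),interpolation=2),cv2.resize(b,(360,360),interpolation=2)]))
E
```

```text
14.5 [ 422.15548895 -194.54466319  283.62696549] [-3.08401747e+00 -5.97218502e-01  1.18544700e-04] [-0.19168091 -0.185341   -0.68820518] 24.289975187935735
408 174
```

View pics/m6.png

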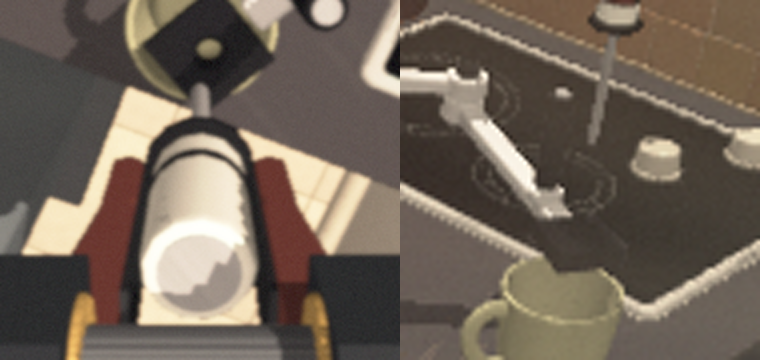

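The spike tip is at wrist pixel (271,213) and the hole at (274.5,193.5). The spike lines up laterally, and the tip is still above and short of the hole.

```bash
python3 - <<'E'
from h import *
im=np.load("w6m.npy",allow_pickle=True).item(); o=get_obs(); p=o["ee_pos"]; M=Rm(o["orientation"])
P=np.load("w6.npy")
tip=ray(im,271,213,p[2]-103.6); tip2=ray(im,271,214,p[2]-100); hole=ray(im,274.3,193.3,114); top=ray(im,270.5,305,p[2]-21.6+56)
print("tip",tip,tip2,"hole",hole,"griptop",top,"ee",p)
print("depth at tip",P[210:217,268:274,2].round()[:, ::2])
D=P[165:225,235:310].reshape(-1,3); D=D[(D[:,2]>109)&(D[:,2]<119)]; print("block",len(D),np.median(D[:,2]),cv2.minAreaRect(D[:,:2].astype(np.float32)))
for n,a in(("hole-tip",hole-tip),("hole-griptop",hole-top)): print(n,(M.T@a).round(1))
s=np.load("s6m.npy",allow_pickle=True).item(); print("scene tip",ray(s,411,164,p[2]-103.6))
E
```

```text
tip [ 421.98732164 -195.5794426   180.10517913] [ 422.21073425 -195.47227295  183.70517913] hole [ 423.74377489 -198.65363827  114.        ] griptop [ 422.78908157 -194.37616091  318.10517913] ee [ 422.24136036 -194.61341594  283.70517913]
depth at tip [[114. 114. 114.]
 [113. 113. 113.]
 [113. 190. 113.]
 [192. 193. 192.]
 [194. 195. 194.]
 [197. 198. 198.]
 [200. 201. 199.]]
block 2253 113.60957543603843 ((430.6460266113281, -205.25299072265625), (46.23655319213867, 67.54544067382812), 61.08744430541992)
hole-tip [ 0.5  3.5 66.1]
hole-griptop [ -0.7   4.3 204.1]
scene tip [ 423.80523602 -203.31754966  180.10517913]
```

Emit:
play_rows --plan "1.5 0 0.38 0 0 0 0;1.5 0 0 1.5 0 0 0;1.5 0 0 2 0 0 0;1.5 0 0 1.6 0 0 0;1.5 0 0 0.7 0 0 0;1.5 0 0 0 0 0 0;1.5 0 0 0 0 0 0"

```text
t: 15.48
ee_pos: [423.9, -199.0, 226.1]
orientation: [3.084, 0.596, 0.001]
ft_force: [0.5, 0.9, 0.2]
width: 24.6
```

```bash
python3 - <<'E'
from h import *
o=get_obs(); print(o["t"],o["ee_pos"],o["ft_force"])
im=get_image("wrist"); save(im,"w7.png"); np.save("w7m.npy",im,allow_pickle=True); np.save("w7.npy",cloud(im))
s=get_image("scene"); save(s,"s7.png"); np.save("s7m.npy",s,allow_pickle=True)
a=cv2.imread("pics/w7.png")[170:260,220:320]; b=cv2.imread("pics/s7.png")[140:230,363:453]
cv2.imwrite("pics/m7.png",np.hstack([cv2.resize(a,(400,360),interpolation=2),cv2.resize(b,(360,360),interpolation=2)]))
E
```

```text
15.475 [ 423.93885721 -198.95750472  226.10279724] [0.49652937 0.8704257  0.18671684]
```

View pics/m7.png

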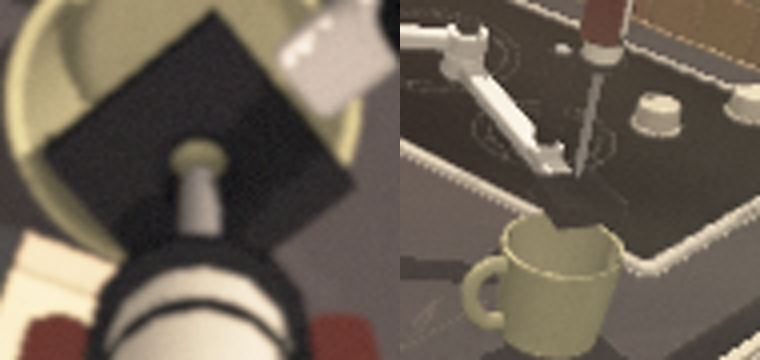

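The tip is at wrist pixel (270,212.5) and the hole centre at (269.5,210). The tip is about 8 mm above the hole and laterally in line.

```bash
python3 - <<'E'
from h import *
im=np.load("w7m.npy",allow_pickle=True).item(); o=get_obs(); p=o["ee_pos"]; M=Rm(o["orientation"])
t=ray(im,270,212.3,p[2]-103.6); h=ray(im,269.5,209.7,114); print(p,t,h,(M.T@(h-t)).round(1))
E
```

```text
[ 423.96507653 -198.9490511   226.24207554] [ 424.14985343 -199.1073644   122.64207554] [ 423.71242514 -198.86743327  114.        ] [-0.3 -0.4  8.6]
```

Emit:
play_rows --plan "1.5 0 0 0.7 0 0 0;1.5 0 0 0.7 0 0 0;1.5 0 0 0.7 0 0 0;1.5 0 0 0 0 0 0"

```text
t: 16.08
ee_pos: [423.1, -198.5, 203.9]
orientation: [-3.084, -0.596, 0.002]
ft_force: [-0.6, 0.3, -1.0]
width: 24.5
```

Forces are free, so the tip is in the hole (z about 100). I continue down.

Emit:
play_rows --plan "1.5 0 0 1 0 0 0;1.5 0 0 1 0 0 0;1.5 0 0 1 0 0 0;1.5 0 0 1 0 0 0;1.5 0 0 1 0 0 0;1.5 0 0 0.8 0 0 0;1.5 0 0 0.5 0 0 0;1.5 0 0 0 0 0 0;1.5 0 0 0 0 0 0"

```text
t: 17.2
ee_pos: [423.7, -198.9, 141.9]
orientation: [3.084, 0.596, 0.0]
ft_force: [-0.7, -0.3, -1.4]
width: 24.8
```

Emit:
play_rows --plan "1.5 0 0 0.3 0 0 0;1.5 0 0 0.2 0 0 0;1.5 0 0 0.1 0 0 0;1.5 0 0 0 0 0 0;1.5 0 0 0 0 0 0"

```text
t: 17.82
ee_pos: [423.6, -198.8, 135.7]
orientation: [-3.085, -0.596, 0.0]
ft_force: [-0.3, 0.1, -0.8]
width: 24.8
```

Emit:
play_rows --plan "1.5 0 0 0.1 0 0 0;1.5 0 0 0 0 0 0;6 0 0 0 0 0 0;6 0 0 0 0 0 0;6 0 0 0 0 0 0;6 0 0 0 0 0 0;6 0 0 0 0 0 0;6 0 0 -1 0 0 0;6 0 0 -2 0 0 0;6 0 0 -2.5 0 0 0;6 0 0 -2.5 0 0 0;6 0 0 -2.5 0 0 0;6 0 0 -2 0 0 0;6 0 3 0 0 0 0;6 0 3 0 0 0 0;6 0 0 0 0 0 0;6 0 0 0 0 0 0"

```text
t: 19.95
ee_pos: [445.3, -253.8, 259.7]
orientation: [-3.084, -0.595, 0.001]
ft_force: [-0.7, -0.1, -0.5]
width: 59.9
```

```bash
python3 - <<'E'
from h import *
from scipy.optimize import least_squares
o=get_obs(); print(o["t"],o["ee_pos"],o["ft_force"],o["width"])
im=get_image("wrist"); save(im,"w8.png"); P=cloud(im)
s=get_image("scene"); save(s,"s8.png")
Q=P.reshape(-1,3); d=np.hypot(Q[:,0]-424,Q[:,1]+199); T=Q[(Q[:,2]>163)&(Q[:,2]<180)&(d<25)]
print("grip top",len(T),T[:,2].max() if len(T) else 0, cv2.minEnclosingCircle(T[:,:2].astype(np.float32)) if len(T) else 0)
C=np.load("top1.npy"); t=get_image("top"); D=cloud(t)
def cen(P,u,v,r,z0,z1):
    Q=P[v-r:v+r,u-r:u+r].reshape(-1,3); Q=Q[(Q[:,2]>z0)&(Q[:,2]<z1)]; return np.round(np.median(Q,0),1) if len(Q) else None
for a in((321,184,22,135,160),(336,236,22,135,160),(178,256,14,80,100)): print(cen(C,*a),cen(D,*a))
R_=Q[(Q[:,2]>68)&(Q[:,2]<80)]; r=np.hypot(R_[:,0]-422,R_[:,1]+196); R_=R_[(r>33)&(r<46)]
f=least_squares(lambda c:np.hypot(R_[:,0]-c[0],R_[:,1]-c[1])-39,[422,-196],loss="soft_l1"); print("mug",len(R_),f.x)
a=cv2.imread("pics/w8.png"); b=cv2.imread("pics/s8.png")[110:250,340:480]
cv2.imwrite("pics/m8.png",np.hstack([a[:,100:460],cv2.resize(b,(420,420),interpolation=2)]))
E
```

```text
19.95 [ 445.32922352 -253.81313957  259.66783795] [-0.65190506 -0.11476663 -0.47189907] 59.910708586319345
grip top 819 172.4737182620112 ((423.9162902832031, -198.75570678710938), 12.458975791931152)
[581.   30.6 144.7] [581.   30.6 144.7]
[456.1  -2.6 144.7] [456.1  -2.6 144.9]
[415.  400.4  85.9] [414.9 400.7  85.3]
mug 650 [ 422.44069665 -195.43082602]
```

View pics/m8.png

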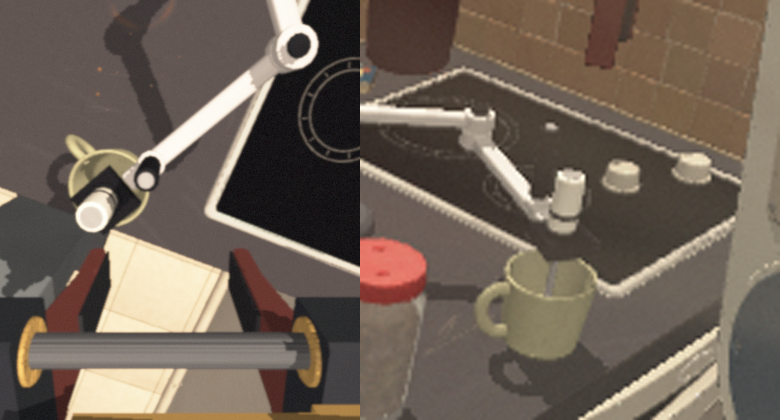

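The probe stands in the holder, with its grip top at z about 170, matching a seated collar. The spike hangs into the mug, and the robot is clear at about 260 mm height.

```bash
python3 -c "
from h import *
print(close_job())"
```

```text
the job is handed in; nothing more can be done
None
```

The thermometer is set up and the job is handed in, at about 20 s on the robot's clock. I swung the arm round by its handle until the opening was over the mug and let go. Then I took the probe from its stand and lowered it through the opening.

Last checks:
- **Probe:** its grip top measures about 170–172 mm high, which fits a collar resting on the holder. The last picture shows the spike hanging inside the mug.
- **Centring:** the probe's axis is at about (424, -199) and the mug's centre at about (422, -195.5), so it is about 3–4 mm off the middle. I left it there because the tip is well clear of the wall.
- **Bystanders:** the jars and the shaker measure the same as at the start, within 0.6 mm, and the mug within about 1.5 mm, which is my measuring error.
- **Forces and clearance:** wrist forces in the readings I took stayed below about 8 N. The gripper was empty and clear of everything at hand-in.

No check failed. One reading disagreed: the scene camera put the held probe's tip about 8 mm away from the wrist camera's figure. I went by the wrist camera, and the insertion met no resistance.

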